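Fit the cover plate and tighten its hold-down in a cramped press

ROBOT

A 6-joint arm with a two-finger parallel gripper is mounted at the origin on the work surface. World frame = base frame: x ahead of the robot, y to its left, z up, the work surface at z = 0. Lengths are in m, angles in rad, forces in N, time in s.
With the tool pointing down it reaches from about 0.325 to 0.85 m from the base axis. Payload 4.4 kg.
Tool frame: the origin (TCP) lies between the finger pads; the fingertips stand arm.tips_ahead ahead of it and the grasp point (between the pads) lies 5 mm behind it (arm.tips_ahead is the distance from the TCP to the fingertips, in m); z points along the fingers, y is the line along which they close (so a half turn about z gives the same grasp; the last joint's range is limited). The gripper opens to 94 mm and grips with 3 to 60 N. Pads are 16 mm wide; open, the fingers measure 119 mm over their backs; the gripper's body (75 mm by 177 mm) begins 78 mm behind the grasp point.
Start: joints at [1.05, 0.207, 1.542, -0, 1.393, -0.15], TCP at [0.208, 0.536, 0.219] pointing down, gripper open.
Joint ranges: [-2.73, 2.73], [-0.86, 2.22], [0.23, 2.46], [-1.11, 4.25], [0.08, 2.63], [-2.82, 2.82]. Speed limits (rad/s): [2.79, 2.79, 3.14, 3.14, 3.14, 3.14].

INTERFACE

Orientations are given as a unit quaternion [x, y, z, w].
In Python, from workcell import arm, imaging, ticket gives the robot as it stands. The module is installed in compiled form; this text tells all that it offers.
- The arm moves only by the shell command python3 -m inch 'ROWS'. ROWS is JSON, a list that holds one entry, the list of rows, each a list of 5 numbers: the closure in counts, from 0 (fully open) to 255 (shut), then the shift along the tool's x, y, z each as a share of 0.3 m, from -1 to 1, then the turn about the tool's z as a share of pi/2 rad, from -1 to 1. In form: [[[gripper, dx, dy, dz, spin], ...]]. A call has 1 to 20 rows; each row is the pose to reach, as a shift and turn from the pose commanded when the call began, along the tool's axes at that moment; what a row does not reach only later rows make up. A row lasts 1/10 s, in which the tool goes at most 50 mm and 8.59 degrees, less where a joint would pass 70% of its speed; a pose out of reach is approached as far as the arm can. A call with a number of a shift or a turn outside -1 to 1 is refused whole. A call with a gripper value outside its range is refused whole. The fingers move at their own pace and stop on an object; the grip force is fixed at half the most. Time passes only in rows, so rows that repeat a pose let the fingers close. It gives the time, the measured TCP pose, the force, the opening and the grip force at its end, in the units of the state.
- arm.get_state(): the state, without advancing time (a new reading comes with each control period).
- imaging.grab_frame(name): name is "side" or "top" or "wrist"; returns a dict with "color" (480x640x3 uint8, red, green, blue), "mtx" (3x3 intrinsics, pixels), "R" (3x3) and "t" (3): a world point X has camera coordinates R X + t; the wrist camera has in their place "tool_from_camera" (4x4, takes a point from camera to tool coordinates, whose origin is the TCP and whose axes are the flange's). Camera axes: x right, y down, z forward; pixel columns grow to the right and rows downward; lengths in m; the calibration is good to about 2 mm. A picture is of the moment at which its call begins: read the wrist's pose just before it. There is no depth.
- ticket.hand_in(): hands the job in; it is judged then, once.
The state is a dict: "time_s": time; "joints": joint angles; "joint_vel": joint speeds; "tau": joint torques, N m; "tool_pos": TCP position; "tool_rot": TCP orientation; "ft_force": force on the tool from outside, world axes, zero at the start; "ft_torque": the same for the moment, N m; "gripper_width": finger opening in m; "grasp_force": force on a finger pad.
Only numpy, scipy, OpenCV 4.12 (cv2) and the standard library are available. Lean on these libraries where they do the work, as an engineer would, in place of code of your own. Each camera call takes 0.05 s, during which the arm holds its last target. There are 200 camera calls.

TASK

Of the three plywood plates, fit the one whose three holes match the studs of the green press, flat on the bed, and leave the other two plates and everything else on the bench where they are. Then turn the press's hex bolt clockwise with the blue ring spanner, and only with it, until the red tongue is fully home over the plate: the cheeks leave room for short strokes only, so lift the spanner off and reseat it for each new stroke. Finally lay the spanner flat back on its cork mat.

Things in the scene. Friction and masses are not known exactly. Their poses are not given: they have to be found in the camera images.
- press: green press bed fixed to the table: block over own x -90..90, own y -50..105 mm, top 20 mm above the table. Origin on the table under the bolt axis. Stud plate on the own +y side. On the own -y side two upright cheeks (tops at 75 mm) 50 to 74 mm from the bolt axis, inner faces 67 degrees either side of own -y: a spanner on the bolt can swing only about 57 degrees either side of own -y
- stud_plate (a point): middle of the stud plate, on the bed's top face (20 mm above the table), 65 mm from the bolt axis on the press's own +y side; axes as the press's. Three steel studs 9 mm thick, 14 mm tall with tapered tops stand at own (x, y) = (-36, 22), (-36, -22) and (36, 14) mm from it
- bolt_seat (a point): on the bolt axis, 42 mm above the table: the brass collar (radius 20 mm) on which a seated spanner's underside rests. Above it the steel hex head: 30 mm across flats, straight sides 9 mm high, then a round tapered top 7 mm more; lightly greased. Lift the spanner slowly at first: it can bind if tilted
- tongue_tip (a point): outer end, top face, of the red hold-down tongue (24 mm wide, 8 mm thick, underside 32 mm above the table, 44 mm from the bolt axis to the tip). It turns in one piece with the bolt
- dog (a joint): turn of bolt and tongue, rad; grows clockwise seen from above (tightening). At 3.49 it meets its stop, fully home: the tongue points along the press's own +y, over the plate's edge. It starts 1.96 to 2.55 short of that. Stiff: about 0.4 N m to turn, stays where it is left. Two opposite hex flats face 20 degrees counter-clockwise of the tongue's direction (others every 60 degrees)
- plate_1: plywood cover plate 100 mm (own x) by 70 mm (own y) by 10 mm with a wooden grip rib across its middle (14 mm thick in own x, 36 mm long in own y, top 40 mm above the underside). Origin: centre of the underside. Three through holes 12.5 mm wide at own (x, y) = (-36, 22), (-36, -22), (36, -14) mm. About 160 g
- plate_2: plate like plate_1, but with holes at own (x, y) = (-36, 22), (-36, -22), (36, 14) mm
- plate_3: plate like plate_1, but with holes at own (x, y) = (-36, 22), (-36, -22), (36, 0) mm
- spanner: ring spanner, about 300 g: steel ring and shank 22 mm high, blue handle 30 mm high from 58 to 181 mm along own +x, shank and handle 16 mm wide. Origin: ring's centre on the flat underside; own z up. The ring is a closed hexagon, 32.4 mm across flats inside, about 50 mm outside, open through, two flats square to own x: it drops on the bolt when its handle is square to a hex flat, with 9 degrees of play each way
- spanner_grip (a point): point on the spanner's handle to hold it, 105 mm from the ring's centre along own x, 15 mm above the underside
- mat: cork mat 250 mm (own x) by 100 mm (own y), 4 mm thick, fixed, on which the spanner lies at the start. Origin: centre of the underside
There are look-alikes about, which are no part of the job. What is shaped like the spanner but turquoise is not meant.

How it is judged:
On the way, in this order (a step that is already met when the one before it is completed fails the run):
1. the matching plate lies flat on the bed over the three studs, let go of (horizontal distance between plate_2 and stud_plate below 0.005 m and z of plate_2 in the frame of stud_plate below 0.003 m and angle between plate_2's own z axis and vertical below 0.05 rad and angle between the x axis of plate_2 and the x axis of press, either way round below 0.08 rad and contact force between the fingers and plate_2 below 0.2 N), for 0.2 s.
2. the spanner is seated on the bolt (horizontal distance between spanner and bolt_seat below 0.004 m and z of spanner in the frame of press below 0.046 m), for 0.1 s.
3. after a first stroke (tongue moved at least 15 mm) the spanner is lifted clear of the bolt (distance of tongue_tip from where it was at the start of the episode above 0.015 m and z of spanner in the frame of press above 0.06 m and value of joint dog below 3.37 rad), for 0.1 s.
4. the spanner is seated on the bolt again (all of step 2), for 0.1 s.
5. the tongue is fully home (value of joint dog above 3.37 rad), for 0.1 s.
At the end, for the whole second after the job is handed in: plate_2 flat over the studs (within 5 mm, raised under 3 mm, tilt under 0.05, turned under 0.08 rad); dog above 3.37 rad; spanner flat (tilt under 0.08 rad) and still on the mat: grip point within 100 mm along, 50 mm across its middle, underside under 8 mm above the table (horizontal distance between plate_2 and stud_plate below 0.005 m and z of plate_2 in the frame of stud_plate below 0.003 m and angle between plate_2's own z axis and vertical below 0.05 rad and angle between the x axis of plate_2 and the x axis of press, either way round below 0.08 rad and value of joint dog above 3.37 rad and x of spanner_grip in the frame of mat between -0.1 and 0.1 m and y of spanner_grip in the frame of mat between -0.05 and 0.05 m and height (world z) of spanner below 0.008 m and angle between spanner's own z axis and vertical below 0.08 rad and linear speed of each of spanner, plate_2 below 0.02 m/s); the robot touches nothing.
It fails at once if the bolt or its tongue is pushed with the fingers or arm instead of the spanner (over 2 N) (contact force between any of the fingers, the arm and dog above 2 N).
It fails at once if one of the two other plates is moved more than 20 mm (distance of any of plate_1, plate_3 from where it was at the start of the episode above 0.02 m).
It fails at once if a bystander is moved more than 30 mm (distance of any of half_moon_knife, paste_jar, small_spanner, mallet, mould_block, bolt_tray, mug from where it was at the start of the episode above 0.03 m).
It also fails if it takes over 72 s, if anything falls off the work surface, if the arm or the gripper's body presses on something with over 40 N, if the wrist force passes 120 N, or if a joint passes its speed limit or range.

## Working session

There is one attempt and no reset: what is moved stays moved. The work goes in short steps, Python scripts to look and compute and a shell command to move; the robot and the scene stay as the last step left them, time stands still between calls to the robot, and variables do not carry over. Pictures are saved under pics/ and viewed, at most 10 in all, crops included, and the job is handed in when it is done.

```bash
mkdir -p pics; python3 - <<'E'
from workcell import arm, imaging
import cv2
print(arm.get_state(), arm.tips_ahead)
for n in ("top","side"):
    f=imaging.grab_frame(n); cv2.imwrite(f"pics/{n}0.png",f["color"][:,:,::-1]); print(n,f["mtx"],f["R"],f["t"])
E
```

```text
{'time_s': 0.0, 'joints': array([ 1.05049982e+00,  2.07430184e-01,  1.54292330e+00, -1.56749772e-05,
        1.39351980e+00, -1.50506418e-01]), 'joint_vel': array([-0.00191011,  0.00102479, -0.00150764,  0.00023569, -0.00055126,
        0.00089921]), 'tau': array([ 1.52229091e-03, -3.70874977e+01, -2.81419015e+01,  7.00539001e-02,
        3.60104092e-02, -1.51829868e-04]), 'tool_pos': array([0.20744588, 0.53544527, 0.21829955]), 'tool_rot': array([ 1.83841880e-01,  9.82955168e-01, -1.07931286e-03, -3.68049252e-04]), 'ft_force': array([ 0.27338649, -0.24473603,  0.48640081]), 'ft_torque': array([-0.00651379,  0.00263788,  0.02640112]), 'grasp_force': 0.0, 'gripper_width': 0.0940632381886306} 0.014
top [[469.61714875   0.         321.77218568]
 [  0.         469.61714875 247.1994328 ]
 [  0.           0.           1.        ]] [[-0.00965614 -0.9999491  -0.0029245 ]
 [-0.99655337  0.00986424 -0.08236556]
 [ 0.08239021  0.00211908 -0.99659789]] [-0.00561714  0.41570029  1.06354318]
side [[533.31373458   0.         315.66157478]
 [  0.         533.31373458 241.0465146 ]
 [  0.           0.           1.        ]] [[ 6.65785434e-01 -7.46142894e-01  7.33790289e-04]
 [-5.54956143e-01 -4.95845845e-01 -6.67952526e-01]
 [ 4.98751878e-01  4.44305841e-01 -7.44203523e-01]] [-0.30197117  0.23365078  0.90796942]
```

View pics/top0.png

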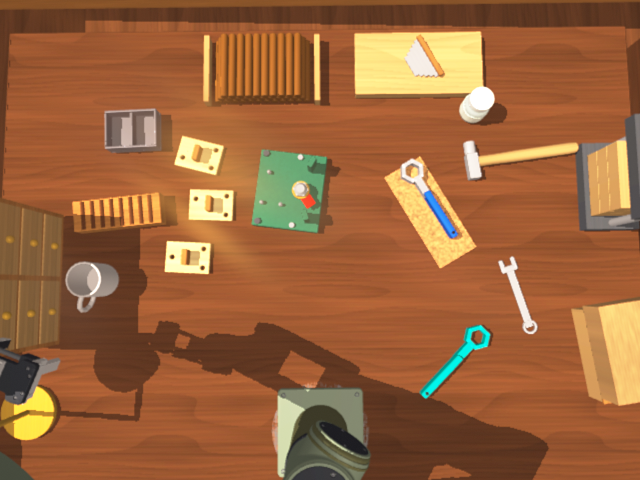

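View pics/side0.png

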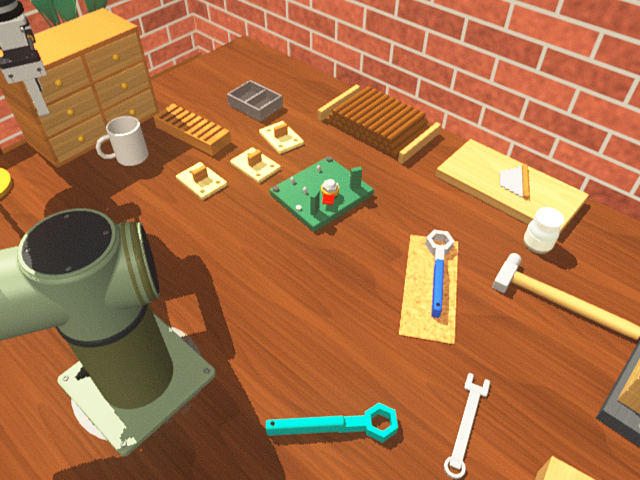

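The top view shows three candidate plates at about (200,155), (212,205) and (188,257). The press is at (290,190) with its studs on the left (own +y points left). The blue spanner is on the mat, ring (413,171), and the turquoise look-alike is at (455,362). Next I enlarge the plates and measure.

```bash
cat > h.py <<'E'
import numpy as np, cv2
from workcell import arm, imaging
from scipy.spatial.transform import Rotation as Ro
def cam(n):
    if n=="wrist":
        s=arm.get_state(); f=imaging.grab_frame(n)
        T=np.eye(4);T[:3,:3]=Ro.from_quat(s["tool_rot"]).as_matrix();T[:3,3]=s["tool_pos"]
        E=np.linalg.inv(T@f["tool_from_camera"]); f["R"]=E[:3,:3];f["t"]=E[:3,3]
    else: f=imaging.grab_frame(n)
    return f
def ray(f,px,z):
    px=np.atleast_2d(np.array(px,float))
    d=np.c_[px,np.ones(len(px))]@np.linalg.inv(f["mtx"]).T@f["R"]
    c=-f["R"].T@f["t"]
    return c+d*((z-c[2])/d[:,2])[:,None]
def proj(f,P):
    q=np.atleast_2d(P)@f["R"].T+f["t"]; q=q@f["mtx"].T; return q[:,:2]/q[:,2:]
def mask(f,lo,hi):
    return cv2.inRange(cv2.cvtColor(f["color"],cv2.COLOR_RGB2HSV),np.array(lo),np.array(hi))
def blobs(m,amin):
    c,_=cv2.findContours(m,cv2.RETR_EXTERNAL,cv2.CHAIN_APPROX_NONE)
    return [k for k in c if cv2.contourArea(k)>amin]
def where():
    s=arm.get_state(); R=Ro.from_quat(s["tool_rot"]).as_matrix()
    return s,R,np.degrees(np.arctan2(R[1,0],R[0,0]))
E
python3 - <<'E'
from h import *
f=cam("top"); cv2.imwrite("pics/c1.png",cv2.resize(f["color"][130:280,155:335,::-1],(720,600),interpolation=cv2.INTER_CUBIC))
for n,lo,hi,a,z in (("plate",(18,40,150),(32,140,255),500,.01),("green",(60,80,40),(90,255,255),500,.02),("blue",(105,120,60),(125,255,255),100,.034),("mat",(10,100,150),(22,255,255),2000,.004),("red",(0,200,150),(6,255,255),30,.04)):
    for k in blobs(mask(f,lo,hi),a):
        r=cv2.minAreaRect(k); b=cv2.boxPoints(r)
        print(n,np.round(r[0]),np.round(r[1]),round(r[2],1),"ctr",ray(f,r[0],z)[0].round(4),"corners",ray(f,b,z)[:,:2].round(3).tolist())
E
```

```text
plate [626. 353.] [99. 41.] 81.3 ctr [ 0.1687 -0.6984  0.01  ] corners [[0.273, -0.641], [0.286, -0.735], [0.066, -0.755], [0.053, -0.662]]
plate [187. 257.] [44. 31.] 2.7 ctr [0.3967 0.3017 0.01  ] corners [[0.364, 0.354], [0.436, 0.352], [0.43, 0.249], [0.358, 0.252]]
plate [211. 205.] [44. 31.] 1.8 ctr [0.5184 0.2485 0.01  ] corners [[0.485, 0.3], [0.557, 0.299], [0.552, 0.196], [0.48, 0.198]]
plate [429. 212.] [106.  41.] 57.7 ctr [ 0.496  -0.2612  0.01  ] corners [[0.577, -0.157], [0.628, -0.239], [0.416, -0.364], [0.366, -0.283]]
plate [528. 153.] [  8. 100.] 82.3 ctr [ 0.6334 -0.4963  0.01  ] corners [[0.628, -0.379], [0.658, -0.612], [0.639, -0.614], [0.609, -0.381]]
plate [623. 174.] [67.  9.] 86.4 ctr [ 0.5812 -0.7163  0.01  ] corners [[0.66, -0.706], [0.661, -0.727], [0.503, -0.727], [0.502, -0.706]]
plate [199. 155.] [44. 30.] 14.0 ctr [0.637  0.2784 0.01  ] corners [[0.615, 0.337], [0.686, 0.321], [0.659, 0.22], [0.589, 0.236]]
plate [418.  62.] [ 61. 127.] 90.0 ctr [ 0.8574 -0.2454  0.01  ] corners [[0.935, -0.095], [0.932, -0.4], [0.78, -0.394], [0.784, -0.092]]
green 
[... 511 characters left out ...]
.319], [0.43, -0.302]]
mat [586. 466.] [ 27. 106.] 90.0 ctr [-0.0797 -0.5966  0.004 ] corners [[-0.049, -0.479], [-0.051, -0.717], [-0.11, -0.713], [-0.108, -0.477]]
mat [143. 415.] [278. 128.] -0.0 ctr [0.0394 0.3989 0.004 ] corners [[-0.098, 0.708], [0.185, 0.721], [0.179, 0.084], [-0.103, 0.084]]
mat [ 81. 380.] [112.  62.] 4.6 ctr [0.1183 0.5426 0.004 ] corners [[0.061, 0.673], [0.199, 0.668], [0.176, 0.411], [0.039, 0.419]]
mat [322. 231.] [640. 414.] 0.7 ctr [ 0.4558 -0.0095  0.004 ] corners [[0.001, 0.723], [0.98, 0.757], [0.943, -0.794], [-0.028, -0.718]]
red [308. 201.] [10.  9.] 56.3 ctr [0.5192 0.0201 0.04  ] corners [[0.523, 0.035], [0.535, 0.018], [0.515, 0.005], [0.504, 0.022]]
```

View pics/c1.png

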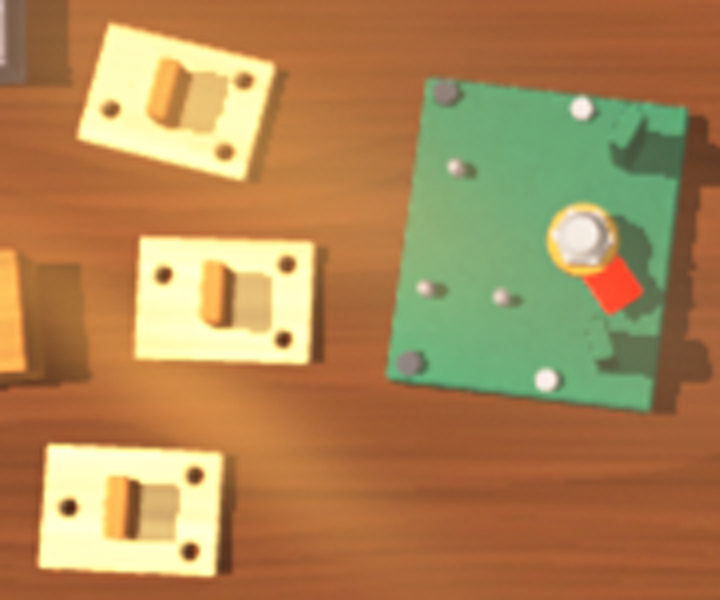

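The plate with its single hole at (110,108) in the crop, frame pixel (199,155), has that hole on the same side as the stud pattern, so it is plate_2. The middle plate is plate_1 (mirror image) and the lower one is plate_3 (centred hole). The studs are at crop (455,167), (427,288) and (502,297), the bolt at (582,237), and the tongue points lower right. I now move over plate_2.

```bash
python3 -m inch '[[[0,-0.5,0,0,-0.069],[0,-1,-0.15,0,-0.069],[0,-1,-0.28,0,-0.069],[0,-1,-0.28,0,-0.069],[0,-1,-0.28,0,-0.069],[0,-1,-0.28,0,-0.069],[0,-1,-0.28,0,-0.069],[0,-1,-0.28,0,-0.069]]]'; python3 - <<'E'
from h import *
f=cam("wrist"); s,R,y=where(); print(s["tool_pos"],y,s["joints"]); print(f["tool_from_camera"])
cv2.imwrite("pics/w1.png",f["color"][:,:,::-1])
print(proj(f,[[.637,.278,.01],[.54,.1,.02]]))
E
```

```text
time_s: 0.95
tool_pos: [0.4584, 0.3478, 0.219]
tool_rot: [0.132, 0.991, -0.0, -0.0]
ft_force: [-0.3, 0.3, -0.5]
gripper_width: 0.0941
grasp_force: 0.0
[0.45704477 0.34913177 0.21901351] 164.91637358572058 [ 5.01348781e-01  2.07900625e-01  1.54085553e+00  9.48764385e-04
  1.39397255e+00 -8.06356106e-01]
[[ 3.53150218e-04 -9.60487937e-01 -2.78321395e-01  8.08170259e-02]
 [ 9.99999738e-01  1.63153644e-04  7.05813573e-04  1.85983150e-03]
 [-6.32516272e-04 -2.78321571e-01  9.60487742e-01 -1.65693115e-01]
 [ 0.00000000e+00  0.00000000e+00  0.00000000e+00  1.00000000e+00]]
[[301.3213557  378.82537453]
 [115.40276885 346.78200227]]
```

```bash
python3 - <<'E'
from h import *
f=cam("wrist"); img=f["color"]
cv2.imwrite("pics/w2.png",img[:,:,::-1])
pm=mask(f,(18,40,130),(34,160,255)); gm=mask(f,(60,80,40),(90,255,255))
for n,m,z in (("plate",pm,.01),("green",gm,.02)):
    for k in blobs(m,2000):
        r=cv2.minAreaRect(k); print(n,r,ray(f,r[0],z)[0].round(4))
        full=cv2.drawContours(np.zeros_like(m),[cv2.convexHull(k)],-1,255,-1)
        for q in blobs(full&~m,25):
            a=cv2.contourArea(q)
            if a<1500:
                c=cv2.moments(q); p=(c["m10"]/c["m00"],c["m01"]/c["m00"]); print("  ",np.round(p,1),a,ray(f,p,z)[0,:2].round(4),img[int(p[1]),int(p[0])])
E
```

```text
plate ((303.0, 370.0), (42.0, 92.0), 90.0) [0.6251 0.2848 0.01  ]
   [302.8 380.3] 275.0 [0.6379 0.2809] [156 113  74]
plate ((245.8474884033203, 291.598388671875), (65.08843994140625, 99.7144775390625), 77.73522186279297) [0.5182 0.2527 0.01  ]
   [283.5 296.2] 46.0 [0.5336 0.2893] [141  98  66]
plate ((258.509033203125, 164.54151916503906), (76.55964660644531, 107.1495132446289), 77.7352294921875) [0.3964 0.3054 0.01  ]
   [230.  194.4] 78.5 [0.4165 0.2698] [153 103  67]
   [296.4 156.8] 99.5 [0.3988 0.3424] [131  95  62]
   [255.3 166.9] 737.0 [0.3977 0.3018] [239 179 110]
   [217.4 149.4] 91.5 [0.3728 0.2722] [153 102  69]
green ((80.30341339111328, 335.0572509765625), (107.60127258300781, 160.18162536621094), 83.23382568359375) [0.5163 0.0716 0.02  ]
   [ 10.6 341.4] 31.0 [ 0.5041 -0.0031] [100 106  93]
   [ 92.1 334.1] 150.0 [0.5185 0.0841] [205 193 180]
   [133.2 329.1] 144.0 [0.5244 0.1283] [210 199 185]
   [  1.5 318.5] 33.0 [0.4772 0.0005] [83 59 45]
   [ 51.3 297.7] 182.5 [0.4691 0.0612] [142 136 128]
   [127.8 288.1] 202.5 [0.4796 0.1411] [119 117 110]
```

View pics/w2.png

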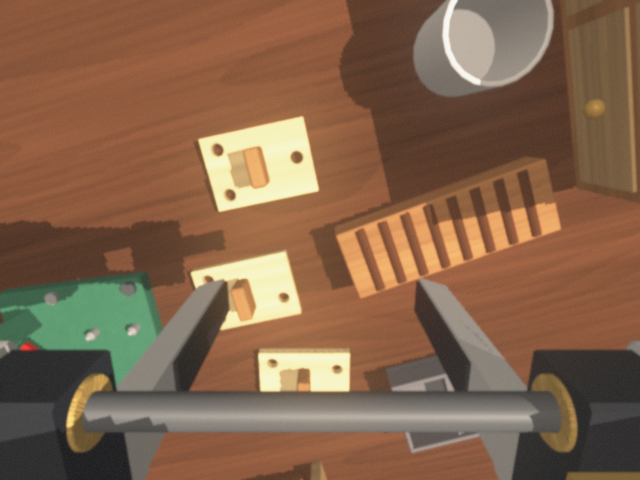

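Seen from the wrist: plate_3 at (258,165), plate_1 at (246,290), plate_2 at (303,370) partly behind the gripper, and studs at (92,334) and (133,329). Now I measure the holes and studs in the top view.

```bash
python3 - <<'E'
from h import *
f=cam("top"); img=f["color"]
def det(m,full,z,amin,amax):
    o=[]
    for q in blobs(full&~m,amin):
        a=cv2.contourArea(q)
        if a<amax:
            c=cv2.moments(q); p=np.array((c["m10"]/c["m00"],c["m01"]/c["m00"])); o.append((p.round(1).tolist(),a,ray(f,p,z)[0,:2].round(4).tolist(),img[int(p[1]),int(p[0])].tolist()))
    return o
pm=mask(f,(18,40,150),(32,140,255)); pm[:,:160]=0; pm[:,240:]=0; pm[:120]=0; pm[280:]=0
for k in blobs(pm,500):
    full=cv2.drawContours(np.zeros_like(pm),[k],-1,255,-1)
    print("plate",cv2.minAreaRect(k)); [print("  ",*x) for x in det(pm,full,.01,1,60)]
gm=mask(f,(60,80,30),(90,255,255)); gm[:,:250]=0; gm[:,335:]=0; gm[240:]=0
pts=np.vstack(blobs(gm,20)); h=cv2.convexHull(pts); r=cv2.minAreaRect(pts)
print("press",r,ray(f,cv2.boxPoints(r),.02)[:,:2].round(4).tolist())
full=cv2.drawContours(np.zeros_like(gm),[h],-1,255,-1)
[print("  ",*x) for x in det(gm,full,.034,2,400)]
E
```

```text
plate ((187.33599853515625, 256.944580078125), (44.330718994140625, 31.06004524230957), 2.726310968399048)
   [202.1, 267.4] 10.5 [0.372, 0.2673] [92, 50, 31]
   [203.5, 262.5] 6.5 [0.3833, 0.2641] [255, 255, 219]
   [177.8, 261.4] 1.5 [0.3865, 0.3237] [255, 255, 217]
   [171.9, 256.4] 10.5 [0.3982, 0.3374] [104, 70, 45]
   [203.4, 248.4] 8.5 [0.4161, 0.2646] [115, 73, 41]
   [170.3, 242.5] 4.5 [0.4306, 0.3418] [255, 255, 218]
plate ((210.81756591796875, 204.65541076660156), (43.91263961791992, 30.59698486328125), 1.8476102352142334)
   [225.4, 214.4] 8.5 [0.4951, 0.2142] [109, 70, 41]
   [195.6, 198.4] 7.5 [0.5336, 0.2843] [126, 83, 48]
   [226.5, 195.6] 8.0 [0.5394, 0.212] [141, 96, 52]
plate ((198.61766052246094, 155.0294189453125), (43.89894485473633, 30.31694984436035), 14.03624439239502)
   [211.0, 167.5] 10.0 [0.6068, 0.2489] [170, 117, 60]
   [182.5, 157.0] 6.0 [0.6327, 0.3164] [150, 104, 56]
   [215.5, 149.6] 8.0 [0.6496, 0.2387] [179, 130, 74]
press ((288.92999267578125, 190.489990234375), (65.336669921875, 76.50894927978516), 8.130102157592773) [[0.4713, 0.1525], [0.6494, 0.1277], [0.6258, -0.0232], [0.4484, 0.0036]]
   [292.3, 224.9] 60.5 [0.4659, 0.0568] [180, 163, 154]
   [257.2, 220.7] 39.5 [0.4762, 0.1367] [146, 135, 129]
   [317.1, 168.1] 124.0 [0.5966, -0.0007] [79, 109, 77]
   [300.2, 156.7] 30.5 [0.6238, 0.0379] [248, 238, 231]
   [266.6, 153.6] 30.5 [0.6319, 0.1152] [148, 132, 122]
```

```bash
python3 -m inch '[[[0,-0.16,-0.02,0,-0.01],[0,-0.32,-0.04,0.05,-0.01],[0,-0.48,-0.05,0.15,-0.01],[0,-0.641,-0.071,0.25,-0.01],[80,-0.641,-0.071,0.4,-0.01],[80,-0.641,-0.071,0.52,-0.01],[80,-0.641,-0.071,0.6,-0.01],[80,-0.641,-0.071,0.63,-0.01],[80,-0.641,-0.071,0.63,-0.01],[255,-0.641,-0.071,0.63,-0.01],[255,-0.641,-0.071,0.63,-0.01],[255,-0.641,-0.071,0.63,-0.01],[255,-0.641,-0.071,0.63,-0.01],[255,-0.641,-0.071,0.63,-0.01],[255,-0.641,-0.071,0.63,-0.01]]]'
```

```text
time_s: 2.6
tool_pos: [0.6376, 0.279, 0.0307]
tool_rot: [0.123, 0.992, 0.0, 0.0]
ft_force: [0.1, -0.0, -1.2]
gripper_width: 0.0199
grasp_force: 0.0
```

```bash
python3 -m inch '[[[255,0,0,0,0],[255,0,0,0,0],[255,0,0,-0.05,0],[255,0,0,-0.2,0],[255,0,0,-0.35,0],[255,0,-0.1,-0.5,0.09],[255,0,-0.25,-0.567,0.18],[255,0,-0.4,-0.567,0.27],[255,0,-0.55,-0.567,0.36],[255,0,-0.7,-0.567,0.45],[255,0.01,-0.8,-0.567,0.54],[255,0.02,-0.896,-0.567,0.63],[255,0.024,-0.896,-0.567,0.72],[255,0.024,-0.896,-0.567,0.81],[255,0.024,-0.896,-0.567,0.9],[255,0.024,-0.896,-0.567,0.938],[255,0.024,-0.896,-0.567,0.938],[255,0.024,-0.896,-0.567,0.938]]]'; python3 - <<'E'
from h import *
f=cam("wrist"); s,R,y=where(); print(s["tool_pos"],y,s["joints"],s["gripper_width"],s["grasp_force"])
cv2.imwrite("pics/w3.png",f["color"][:,:,::-1])
E
```

```text
time_s: 4.4
tool_pos: [0.5649, 0.0201, 0.2009]
tool_rot: [0.757, 0.653, -0.0, 0.0]
ft_force: [0.3, 0.2, -1.9]
gripper_width: 0.0137
grasp_force: 30.0
[0.56496606 0.02009926 0.20084094] 81.56572495296345 [-1.17461570e-01  2.01843331e-01  1.58665768e+00 -9.34979527e-05
  1.35303538e+00  2.97644941e-02] 0.013759278488041012 29.991701245307922
```

View pics/w3.png

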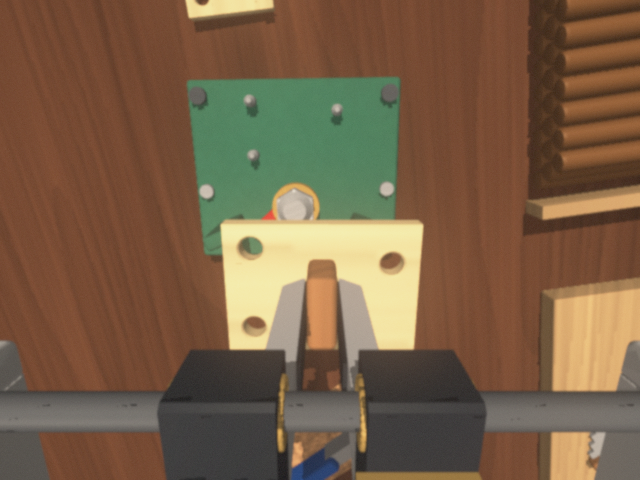

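The wrist view shows the held plate's holes at (251,247), (391,262) and (255,326), and the studs at (250,101), (337,109) and (253,156). The two patterns match in orientation. Now I compute the offset.

```bash
cat > fit.py <<'E'
from h import *
def kabsch(A,B):
    a,b=A.mean(0),B.mean(0); H=(A-a).T@(B-b); t=np.arctan2(H[0,1]-H[1,0],H[0,0]+H[1,1])
    return t,a,b,np.abs((B-b)-(A-a)@np.array([[np.cos(t),np.sin(t)],[-np.sin(t),np.cos(t)]])).max()
def sub(f,guess,r,dark):
    g=cv2.cvtColor(f["color"],cv2.COLOR_RGB2HSV)
    out=[]
    for u,v in guess:
        u,v=int(u),int(v); p=g[v-r:v+r+1,u-r:u+r+1].astype(int)
        m=~((p[:,:,0]>17)&(p[:,:,0]<34)&(p[:,:,1]>40)&(p[:,:,2]>120)) if dark else (p[:,:,1]<90)
        ks=blobs(m.astype(np.uint8)*255,5); k=min(ks,key=lambda k:np.linalg.norm(k.mean((0,1))-r))
        (c,_)=cv2.minEnclosingCircle(k); out.append((c[0]+u-r,c[1]+v-r,_))
    return np.array(out)
P=np.array([[-.036,.022],[-.036,-.022],[.036,.014]])
E
python3 - <<'E'
from fit import *
f=cam("wrist"); s,R,y=where()
h=sub(f,[(251,247),(255,326),(391,262)],18,True); st=sub(f,[(250,101),(253,156),(337,109)],9,False); print(h,st)
H=ray(f,h[:,:2],s["tool_pos"][2]-.0207)[:,:2]; S=ray(f,st[:,:2],.031)[:,:2]
tp,a,b,e=kabsch(P,H); print("plate",np.degrees(tp),b-np.array([[np.cos(tp),-np.sin(tp)],[np.sin(tp),np.cos(tp)]])@a,e)
c1=b-np.array([[np.cos(tp),-np.sin(tp)],[np.sin(tp),np.cos(tp)]])@a
ts,a,b,e=kabsch(P,S); c2=b-np.array([[np.cos(ts),-np.sin(ts)],[np.sin(ts),np.cos(ts)]])@a; print("studs",np.degrees(ts),c2,e)
tcp=s["tool_pos"][:2]; dt=ts-tp; Rt=np.array([[np.cos(dt),-np.sin(dt)],[np.sin(dt),np.cos(dt)]])
tgt=c2-Rt@(c1-tcp); d=np.array([*(tgt-tcp),0])@R
print("tcp target",tgt,"move shares",d/.3,"spin",-dt/(np.pi/2))
E
```

```text
[[250.76086998 247.40434837  10.85221958]
 [254.21153831 324.97115326  10.97767353]
 [391.         262.          12.36941719]] [[250.5        101.5          9.61779213]
 [254.         157.          10.00010014]
 [336.5        110.5          8.74652767]]
plate -8.450879132548936 [0.56612876 0.02326627] 0.00039781911733910436
studs -7.210598129096241 [0.55569131 0.104526  ] 0.0010597399235819926
tcp target [0.55457087 0.10136461] move shares [ 2.62774504e-01 -7.39418385e-02 -2.01563659e-05] spin -0.01378090003836327
```

```bash
cat >> fit.py <<'E'
def go(f,s,R,hg,sg,dz,zs=.033):
    h=sub(f,hg,18,True); g=cv2.cvtColor(f["color"],cv2.COLOR_RGB2HSV); st=[]
    for u,v in sg:
        u,v=int(u),int(v);r=9;p=g[v-r:v+r+1,u-r:u+r+1].astype(int); m=((p[:,:,1]<70)&(p[:,:,2]>100)).astype(np.uint8)
        ks=blobs(m*255,4); k=min(ks,key=lambda k:np.linalg.norm(k.mean((0,1))-r)); c,rr=cv2.minEnclosingCircle(k); st.append((c[0]+u-r,c[1]+v-r,rr))
    st=np.array(st); print(h.round(1).tolist(),st.round(1).tolist())
    rot=lambda t:np.array([[np.cos(t),-np.sin(t)],[np.sin(t),np.cos(t)]])
    H=ray(f,h[:,:2],s["tool_pos"][2]-dz)[:,:2]; S=ray(f,st[:,:2],zs)[:,:2]
    tp,a,b,e1=kabsch(P,H); c1=b-rot(tp)@a; ts,a,b,e2=kabsch(P,S); c2=b-rot(ts)@a
    print("plate",np.degrees(tp),c1,e1,"studs",np.degrees(ts),c2,e2)
    tcp=s["tool_pos"][:2]; dt=ts-tp; tgt=c2-rot(dt)@(c1-tcp); d=np.array([*(tgt-tcp),0])@R
    print("tcp target",tgt,"shares",d/.3,"spin",-dt/(np.pi/2))
E
python3 - <<'E'
from fit import *
f=cam("wrist"); s,R,y=where()
go(f,s,R,[(251,247),(255,326),(391,262)],[(250,101),(253,156),(337,109)],.0207)
E
```

```text
[[250.6, 247.7, 10.9], [254.6, 324.7, 10.7], [390.4, 261.4, 11.9]] [[249.5, 100.0, 7.2], [252.6, 155.0, 6.7], [336.4, 109.2, 6.7]]
plate -8.122350875895538 [0.56609161 0.02353496] 0.0006469732576702553 studs -7.6717366929719235 [0.55535217 0.10575872] 0.0009023157713299729
tcp target [0.55429585 0.10236082] shares [ 2.65826399e-01 -7.56010090e-02 -2.32997472e-05] spin -0.005006824254706835
```

```bash
python3 -m inch '[[[255,0.04,-0.076,0.1,-0.005],[255,0.08,-0.076,0.2,-0.005],[255,0.08,-0.076,0.2,-0.005],[255,0.08,-0.076,0.2,-0.005]]]'; python3 - <<'E'
from fit import *
f=cam("wrist"); s,R,y=where(); print(s["tool_pos"],y)
cv2.imwrite("pics/w4.png",f["color"][:,:,::-1])
h=P@np.array([[np.cos(-.142),np.sin(-.142)],[-np.sin(-.142),np.cos(-.142)]])
st=proj(f,np.c_[h+[.5553,.1055],np.full(3,.033)]); ho=[(251,247),(255,326),(391,262)]; print(st)
go(f,s,R,ho,st,.0207)
E
```

```text
time_s: 4.95
tool_pos: [0.546, 0.0472, 0.1406]
tool_rot: [0.755, 0.656, -0.0, -0.0]
ft_force: [0.4, 1.0, -0.9]
gripper_width: 0.0137
grasp_force: 30.0
[0.54731595 0.04682933 0.1418849 ] 81.97503884757303
[[269.23080641 130.67650967]
 [271.37635974 194.89180197]
 [374.60847538 143.11123493]]
[[251.5, 246.0, 10.7], [254.6, 325.2, 10.6], [390.0, 260.5, 10.1]] [[269.5, 130.5, 7.9], [273.5, 195.0, 9.7], [372.7, 141.9, 7.9]]
plate -7.644348926052311 [0.54745155 0.05141005] 0.0012623764828212855 studs -7.01690438368841 [0.55557927 0.10597342] 0.001285500241905789
tcp target [0.55549385 0.10139149] shares [ 1.83898411e-01  1.60239364e-03 -4.58315460e-05] spin -0.006971606026265562
```

View pics/w4.png

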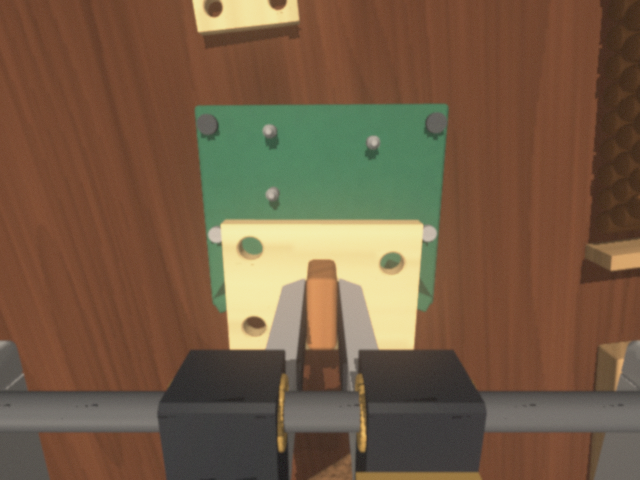

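```bash
python3 - <<'E'
from fit import *
f=cam("wrist"); s,R,y=where(); print(s["tool_pos"],y)
c=f["color"][110:280,230:410,::-1]; cv2.imwrite("pics/c5.png",cv2.resize(c,None,fx=3.5,fy=3.5,interpolation=cv2.INTER_CUBIC))
E
```

```text
[0.5478855  0.04666402 0.14250913] 81.94992137347555
```

View pics/c5.png

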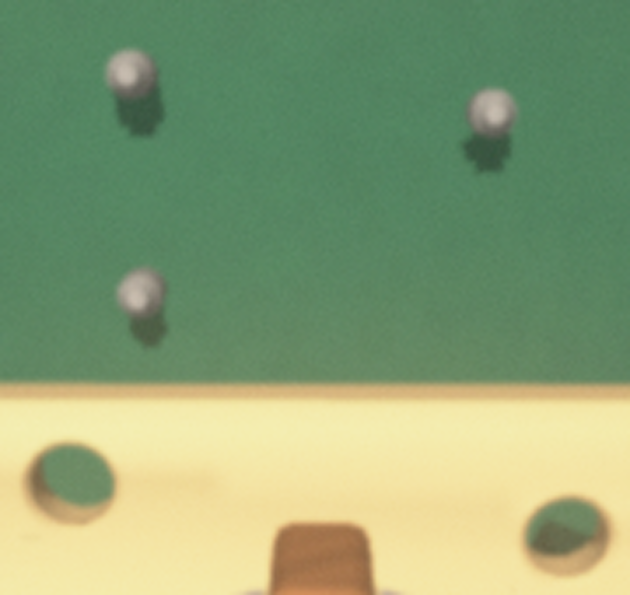

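```bash
python3 - <<'E'
from fit import *
import time
f=cam("wrist"); s,R,y=where(); print(s["tool_pos"],s["joint_vel"].round(3),s["time_s"])
rot=lambda t:np.array([[np.cos(t),-np.sin(t)],[np.sin(t),np.cos(t)]])
H=ray(f,[(250.3,248),(254.6,325.5),(391.8,262.7)],s["tool_pos"][2]-.0207)[:,:2]
S=ray(f,[(267.4,131.1),(270.6,193.7),(370.6,142)],.031)[:,:2]
tp,a,b,e1=kabsch(P,H); c1=b-rot(tp)@a; ts,a,b,e2=kabsch(P,S); c2=b-rot(ts)@a
print("plate",np.degrees(tp),c1,e1,"studs",np.degrees(ts),c2,e2)
tcp=s["tool_pos"][:2]; dt=ts-tp; tgt=c2-rot(dt)@(c1-tcp); d=np.array([*(tgt-tcp),0])@R
print("tcp target",tgt,"shares",d/.3,"spin",-dt/(np.pi/2), (c1-tcp))
E
```

```text
[0.54805033 0.04657585 0.14273596] [-0.001 -0.005  0.001  0.001 -0.001  0.   ] 5.1
plate -8.096570381267142 [0.54925684 0.04963015] 0.0002850547849385862 studs -7.496778752541822 [0.55613373 0.10551793] 0.0004880770609011556
tcp target [0.55495926 0.10245116] shares [ 1.87639782e-01 -3.33651529e-03 -1.23490446e-05] spin -0.0066643514302813425 [0.00120651 0.0030543 ]
```

```bash
python3 -m inch '[[[255,0.094,-0.003,0,-0.007],[255,0.188,-0.003,0.06,-0.007],[255,0.188,-0.003,0.15,-0.007],[255,0.188,-0.003,0.22,-0.007],[255,0.188,-0.003,0.23,-0.007],[255,0.188,-0.003,0.23,-0.007],[255,0.188,-0.003,0.23,-0.007]]]'; python3 - <<'E'
from fit import *
f=cam("wrist"); s,R,y=where(); print(s["tool_pos"],y,s["ft_force"])
cv2.imwrite("pics/c6.png",cv2.resize(f["color"][200:350,200:440,::-1],None,fx=3,fy=3,interpolation=cv2.INTER_CUBIC))
E
```

```text
time_s: 5.8
tool_pos: [0.5549, 0.1029, 0.0735]
tool_rot: [0.752, 0.66, 0.001, 0.001]
ft_force: [-0.3, 0.5, -1.4]
gripper_width: 0.0138
grasp_force: 30.0
[0.55496592 0.10292222 0.07362399] 82.54873675037875 [-1.270546   -0.12883475 -1.63312249]
```

View pics/c6.png

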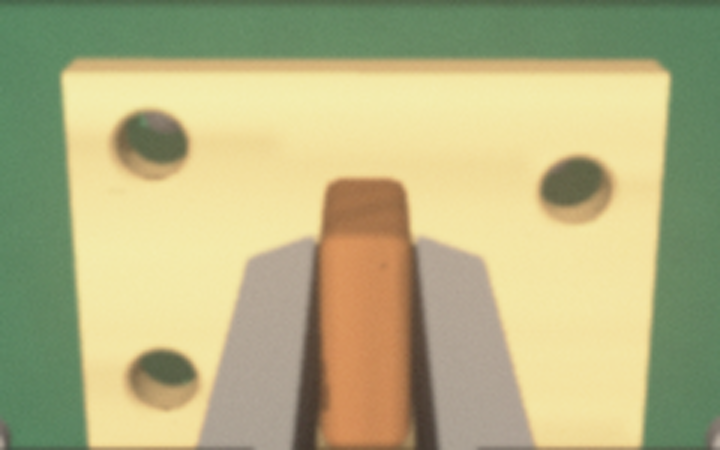

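```bash
python3 -m inch '[[[255,0,0,0.012,0],[255,0,0,0.024,0],[255,0,0,0.034,0],[255,0,0,0.044,0],[255,0,0,0.044,0]]]'
```

```text
time_s: 6.35
tool_pos: [0.5524, 0.1032, 0.0576]
tool_rot: [0.751, 0.66, -0.001, -0.0]
ft_force: [0.6, 0.3, -2.4]
gripper_width: 0.0138
grasp_force: 30.0
```

```bash
python3 -m inch '[[[255,0,0,0.01,0],[255,0,0,0.018,0],[255,0,0,0.022,0],[255,0,0,0.022,0]]]'; python3 -c "
from h import *
s,R,y=where();print(s['tool_pos'],s['ft_force'])"
```

```text
time_s: 6.75
tool_pos: [0.5528, 0.1032, 0.0514]
tool_rot: [0.751, 0.66, -0.0, -0.0]
ft_force: [-0.4, 0.5, -2.2]
gripper_width: 0.0139
grasp_force: 30.0
[0.55284174 0.103216   0.05142672] [-0.36237371  0.50209288 -2.18260424]
```

```bash
python3 -m inch '[[[60,0,0,0,0],[60,0,0,0,0],[60,0,0,0,0],[60,0,0,-0.03,0],[60,0,0,-0.15,0],[60,0,0,-0.3,0],[60,-0.1,0,-0.45,0.08],[60,-0.25,0,-0.5,0.17],[60,-0.4,0,-0.5,0.26],[60,-0.55,0,-0.5,0.35],[60,-0.7,0,-0.5,0.44],[60,-0.85,0,-0.5,0.53],[60,-1,0,-0.5,0.556],[60,-1,0,-0.5,0.556],[60,-1,0,-0.5,0.556]]]'; python3 - <<'E'
from fit import *
f=cam("wrist"); s,R,y=where(); print(s["tool_pos"],y,s["joints"])
cv2.imwrite("pics/w7.png",f["color"][:,:,::-1])
m=mask(f,(105,120,60),(125,255,255))
for k in blobs(m,300):
    r=cv2.minAreaRect(k); print(r,ray(f,cv2.boxPoints(r),.034)[:,:2].round(4).tolist())
print(proj(f,[[.588,-.214,.026],[.499,-.271,.034]]))
t=cam("top"); cv2.imwrite("pics/t7.png",cv2.resize(t["color"][130:280,155:335,::-1],(720,600),interpolation=cv2.INTER_CUBIC))
pm=mask(t,(18,40,150),(32,140,255)); pm[:,:240]=0;pm[:,335:]=0;pm[:120]=0;pm[280:]=0
for k in blobs(pm,200): r=cv2.minAreaRect(k);print("plate",r,ray(t,r[0],.03)[0])
E
```

```text
time_s: 8.25
tool_pos: [0.5142, -0.1951, 0.2024]
tool_rot: [0.96, 0.279, 0.0, -0.0]
ft_force: [0.6, 0.2, 0.2]
gripper_width: 0.0716
grasp_force: 0.0
[ 0.51437548 -0.19396488  0.20220586] 32.527676571779104 [-5.18481407e-01  1.67793450e-01  1.62388006e+00  7.25887054e-04
  1.34973856e+00  4.84440710e-01]
((379.441162109375, 326.76470947265625), (13.42188835144043, 40.7258415222168), 4.398705005645752) [[0.4365, -0.3009], [0.474, -0.2788], [0.4799, -0.2901], [0.4426, -0.3126]]
((384.612548828125, 260.0521240234375), (13.779973030090332, 59.147884368896484), 4.864514350891113) [[0.4888, -0.2696], [0.538, -0.241], [0.5437, -0.252], [0.4947, -0.2811]]
[[386.29877062 164.74591938]
 [382.76028119 281.0673629 ]]
plate ((273.29412841796875, 187.67648315429688), (35.08439636230469, 45.03773880004883), 7.765166282653809) [0.55293882 0.10038776 0.03      ]
```

View pics/w7.png

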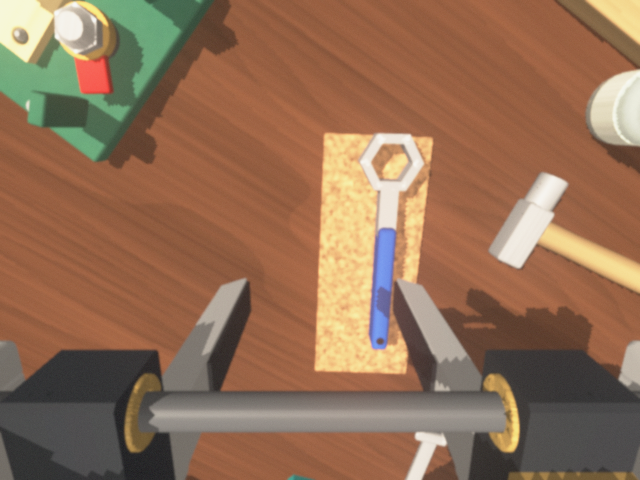

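```bash
python3 -m inch '[[[60,-0.08,0.09,0.1,0.019],[60,-0.175,0.189,0.25,0.019],[60,-0.175,0.189,0.4,0.019],[60,-0.175,0.189,0.53,0.019],[60,-0.175,0.189,0.59,0.019],[60,-0.175,0.189,0.6,0.019],[200,-0.175,0.189,0.6,0.019],[255,-0.175,0.189,0.6,0.019],[255,-0.175,0.189,0.6,0.019],[255,-0.175,0.189,0.6,0.019],[255,-0.175,0.189,0.6,0.019],[255,-0.175,0.189,0.6,0.019],[255,-0.175,0.189,0.6,0.019]]]'; python3 -c "
from h import *
s,R,y=where();print(s['tool_pos'],y,s['ft_force'],s['gripper_width'])"
```

```text
time_s: 9.65
tool_pos: [0.5006, -0.2705, 0.0219]
tool_rot: [0.964, 0.266, 0.0, 0.0]
ft_force: [0.4, -1.6, 1.0]
gripper_width: 0.0192
grasp_force: 0.9
[ 0.50063951 -0.27048059  0.02190543] 30.824978597637458 [ 0.37916541 -1.58554342  0.95161199] 0.01924998905415623
```

```bash
python3 -m inch '[[[255,0,0,0,0],[255,0,0,0,0],[255,0,0,-0.03,0],[255,0,0,-0.13,0],[255,0,0,-0.26,0],[255,0.1,-0.03,-0.39,-0.09],[255,0.2,-0.08,-0.39,-0.18],[255,0.3,-0.12,-0.39,-0.27],[255,0.4,-0.18,-0.39,-0.36],[255,0.52,-0.25,-0.39,-0.45],[255,0.52,-0.286,-0.39,-0.54],[255,0.52,-0.286,-0.39,-0.63],[255,0.52,-0.286,-0.39,-0.72],[255,0.52,-0.286,-0.39,-0.81],[255,0.52,-0.286,-0.39,-0.836],[255,0.52,-0.286,-0.39,-0.836],[255,0.52,-0.286,-0.39,-0.836]]]'; python3 - <<'E'
from fit import *
f=cam("wrist"); s,R,y=where(); print(s["tool_pos"],y,s["joints"],s["gripper_width"],s["ft_force"])
cv2.imwrite("pics/w8.png",f["color"][:,:,::-1])
E
```

```text
time_s: 11.35
tool_pos: [0.5902, -0.1165, 0.1385]
tool_rot: [0.602, 0.799, -0.0, -0.0]
ft_force: [-0.2, 0.7, -2.6]
gripper_width: 0.016
grasp_force: 30.0
[ 0.59023136 -0.11657775  0.13858068] 106.02454531909524 [-3.38771816e-01  3.37296305e-01  1.55162521e+00 -2.90382360e-06
  1.25342786e+00 -6.18452120e-01] 0.016072601207661946 [-0.02802586  0.47362856 -2.53299441]
```

View pics/w8.png

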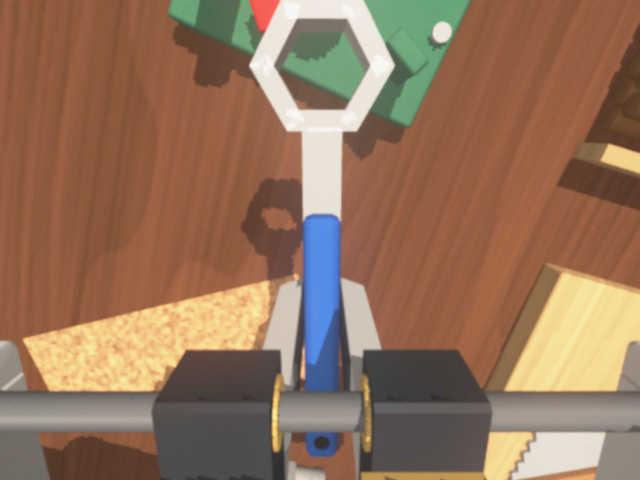

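The spanner is held straight in the gripper, ring centre at (321,65), with the bolt just above the frame. I measure bolt and tongue numerically from the saved frames, using the earlier poses.

```bash
python3 - <<'E'
from fit import *
f=cam("wrist"); s,R,y=where()
rp=mask(f,(0,0,150),(180,50,255)); 
k=max((k for k in blobs(rp[:140,230:410].copy(),300)),key=cv2.contourArea)
# ring inner flats: vertices left/right, use view estimate
rc=ray(f,[(321,65)],s["tool_pos"][2]+.004)[0]; print("ring in tool",(rc-s["tool_pos"])@R)
T=np.eye(4); a=np.radians(32.5277); T[:3,:3]=np.array([[np.cos(a),np.sin(a),0],[np.sin(a),-np.cos(a),0],[0,0,-1]]); T[:3,3]=[.51437548,-.19396488,.20220586]
E=np.linalg.inv(T@f["tool_from_camera"])
w=dict(mtx=f["mtx"],R=E[:3,:3],t=E[:3,3],color=cv2.imread("pics/w7.png")[:,:,::-1].copy())
t=cam("top"); t["color"]=cv2.imread("pics/top0.png")[:,:,::-1].copy()
for n,g,(x0,x1,y0,y1) in (("w7",w,(35,135,0,110)),("top",t,(285,325,170,215))):
    sel=np.zeros(g["color"].shape[:2],np.uint8); sel[y0:y1,x0:x1]=255
    red=mask(g,(0,190,120),(8,255,255))&sel; gold=mask(g,(17,110,100),(28,255,255))&sel
    grey=mask(g,(0,0,110),(180,70,255))&sel
    r=cv2.minAreaRect(max(blobs(red,5),key=cv2.contourArea)); pr=ray(g,cv2.boxPoints(r),.040)[:,:2]
    print(n,"red",r,pr.round(4).tolist(),ray(g,r[0],.04)[0].round(4))
    gk=np.vstack([k for k in blobs(gold,3)]); c,rad=cv2.minEnclosingCircle(gk); print(" gold",c,rad,ray(g,c,.042)[0].round(4), "radius",np.linalg.norm(ray(g,c,.042)-ray(g,(c[0]+rad,c[1]),.042)), len(gk))
    k=max(blobs(grey,5),key=cv2.contourArea); c,rad=cv2.minEnclosingCircle(k); print(" grey",c,rad,cv2.contourArea(k),ray(g,c,.051)[0].round(4))
E
```

```text
ring in tool [ 0.10593804  0.00121872 -0.00396968]Traceback (most recent call last):
  File "<stdin>", line 15, in <module>
ValueError: max() iterable argument is empty
```

```bash
python3 - <<'E'
from fit import *
f=cam("wrist"); s,R,y=where()
T=np.eye(4); a=np.radians(32.5277); T[:3,:3]=np.array([[np.cos(a),np.sin(a),0],[np.sin(a),-np.cos(a),0],[0,0,-1]]); T[:3,3]=[.51437548,-.19396488,.20220586]
E=np.linalg.inv(T@f["tool_from_camera"])
w=dict(mtx=f["mtx"],R=E[:3,:3],t=E[:3,3],color=cv2.imread("pics/w7.png")[:,:,::-1].copy())
t=cam("top"); t["color"]=cv2.imread("pics/top0.png")[:,:,::-1].copy()
print(w["color"][75,93],w["color"][28,84],w["color"][45,105])
for n,g,(x0,x1,y0,y1) in (("w7",w,(40,135,0,110)),("top",t,(285,325,170,215))):
    sel=np.zeros(g["color"].shape[:2],np.uint8); sel[y0:y1,x0:x1]=255
    red=(mask(g,(0,150,90),(9,255,255))|mask(g,(170,150,90),(180,255,255)))&sel; gold=mask(g,(13,110,100),(28,255,255))&sel
    grey=mask(g,(0,0,110),(180,60,255))&sel
    for nm,m in (("red",red),("gold",gold),("grey",grey)):
        b=blobs(m,3); 
        if not b: print(n,nm,"none"); continue
        k=max(b,key=cv2.contourArea); r=cv2.minAreaRect(k); c,rad=cv2.minEnclosingCircle(np.vstack(b) if nm=="gold" else k)
        z=dict(red=.04,gold=.042,grey=.051)[nm]
        print(n,nm,np.round(c,1),round(rad,1),cv2.contourArea(k),ray(g,c,z)[0,:2].round(4),"rect",np.round(r[0],1),np.round(r[1],1),r[2],ray(g,cv2.boxPoints(r),z)[:,:2].round(4).tolist() if nm=="red" else "")
E
```

```text
[247  96  83] [156 146 132] [179 137  78]
w7 red [93. 75.] 24.8 1021.0 [0.5218 0.022 ] rect [93.6 75. ] [39.9 31.3] 79.99201965332031 [[0.5255, 0.0389], [0.542, 0.0203], [0.5186, 0.004], [0.5016, 0.0231]]
w7 gold [87. 29.] 34.1 707.0 [0.5499 0.0377] rect [92.5 33.3] [49.1 56.4] 16.927515029907227 
w7 grey [77.5 28. ] 29.0 1784.0 [0.5477 0.0386] rect [76.5 29.3] [58.  42.2] 36.869895935058594 
top red [308. 201.] 7.3 102.0 [0.5193 0.0205] rect [308.2 201. ] [11.4 10.8] 56.3099365234375 [[0.5234, 0.0375], [0.537, 0.0169], [0.5151, 0.0027], [0.5015, 0.0233]]
top gold [308.3 198.3] 20.9 44.0 [0.5252 0.0198] rect [300.5 190.5] [17. 17.] 0.0 
top grey [300.  188.8] 7.1 121.5 [0.5452 0.038 ] rect [300.2 188.9] [13.4 12.1] 63.43495178222656
```

```bash
python3 -m inch '[[[255,0.12,0.11,0,0],[255,0.253,0.222,0,0],[255,0.253,0.222,0,0],[255,0.253,0.222,0,0],[255,0.253,0.222,0,0]]]'; cat > bolt.py <<'E'
from fit import *
f=cam("wrist"); s,R,y=where(); print(s["tool_pos"],y)
np.savez("last.npz",**{k:f[k] for k in("color","mtx","R","t")})
print("pred",proj(f,[[.547,.039,.042]]))
u,v=proj(f,[[.547,.039,.042]])[0].astype(int)
sel=np.zeros((480,640),np.uint8); sel[max(0,v-65):v+65,max(0,u-65):min(u+65,250)]=255
red=(mask(f,(0,150,90),(9,255,255))|mask(f,(170,150,90),(180,255,255)))&sel; gold=mask(f,(13,110,90),(30,255,255))&sel; grey=mask(f,(0,0,110),(180,60,255))&sel
for nm,m in (("red",red),("gold",gold),("grey",grey)):
    b=blobs(m,20)
    if not b: print(nm,"none"); continue
    k=max(b,key=cv2.contourArea); hull=np.vstack(b) if nm=="gold" else k; r=cv2.minAreaRect(k); c,rad=cv2.minEnclosingCircle(hull); z=dict(red=.04,gold=.042,grey=.051)[nm]
    print(nm,np.round(c,1),round(rad,1),cv2.contourArea(k),"circ",ray(f,c,z)[0,:2].round(4),"rect",np.round(r[0],1),np.round(r[1],1),round(r[2],1),ray(f,r[0],z)[0,:2].round(4),ray(f,cv2.boxPoints(r),z)[:,:2].round(4).tolist() if nm=="red" else "")
    if nm=="gold":
        e=cv2.fitEllipse(cv2.convexHull(hull)); print("  ell",np.round(e[0],1),np.round(e[1],1),ray(f,e[0],z)[0,:2].round(4))
    if nm=="grey":
        h=cv2.approxPolyDP(k,.05*cv2.arcLength(k,True),True)[:,0]; print("  poly",h.tolist(),[ray(f,p,.051)[0,:2].round(4).tolist() for p in h])
E
python3 bolt.py
```

```text
time_s: 12.1
tool_pos: [0.6331, -0.0259, 0.1385]
tool_rot: [0.601, 0.799, -0.0, -0.0]
ft_force: [-0.8, -0.1, -2.3]
gripper_width: 0.0155
grasp_force: 30.0
[ 0.63306229 -0.0263678   0.13852161] 106.01183355413023
pred [[219.47117878 121.94907726]]
red [177.5 132.5] 26.2 1248.5 circ [0.5213 0.0247] rect [176.8 132.9] [39.  37.9] 69.0 [0.5209 0.0243] [[0.5041, 0.027], [0.5248, 0.0417], [0.538, 0.0217], [0.5169, 0.0064]]
gold [219.5 117.5] 33.5 661.0 circ [0.5464 0.0417] rect [226.3 116.1] [65.4 47.8] 80.5 [0.5505 0.0438] 
  ell [219.7 117.4] [61.7 66.8] [0.5465 0.0418]
grey [215.5 117.5] 29.1 2052.5 circ [0.5463 0.0414] rect [215.9 117.1] [50.5 54.6] 83.3 [0.5465 0.0417] 
  poly [[224, 91], [196, 96], [189, 122], [207, 143], [234, 140], [242, 120]] [[0.5481, 0.0581], [0.5322, 0.0505], [0.5309, 0.0342], [0.5442, 0.0248], [0.5603, 0.0313], [0.5625, 0.0446]]
```

```bash
python3 -m inch '[[[255,-0.03,-0.09,0.03,-0.05],[255,-0.052,-0.168,0.08,-0.092],[255,-0.052,-0.168,0.128,-0.092],[255,-0.052,-0.168,0.128,-0.092],[255,-0.052,-0.168,0.128,-0.092],[255,-0.052,-0.168,0.128,-0.092]]]'; python3 - <<'E'
from h import *
f=cam("wrist"); s,R,y=where(); print(s["tool_pos"],y,s["ft_force"])
w=mask(f,(0,0,140),(180,60,255)); 
T=s["tool_pos"]; th=np.radians(y); b=np.array([.5453,.0413]); tg=b-.1059*np.array([np.cos(th),np.sin(th)]); print("tgt",tg, "shares",np.array([*(tg-T[:2]),0])@R/.3)
E
```

```text
time_s: 12.75
tool_pos: [0.5909, -0.0545, 0.1014]
tool_rot: [0.542, 0.84, 0.0, 0.001]
ft_force: [0.5, -0.1, -2.5]
gripper_width: 0.0158
grasp_force: 30.0
[ 0.59089471 -0.05443162  0.10152713] 114.34865430618392 [-0.06146385  0.30933945 -2.91331224]
tgt [ 0.58896132 -0.05518057] shares [ 3.82630631e-04 -6.90067189e-03 -1.46193095e-05]
```

```bash
python3 -m inch '[[[255,0,-0.007,0.03,0],[255,0,-0.007,0.06,0],[255,0,-0.007,0.08,0],[255,0,-0.007,0.08,0],[255,0,-0.007,0.08,0]]]'; python3 - <<'E'
from h import *
s,R,y=where(); T=s["tool_pos"]; th=np.radians(y); b=np.array([.5453,.0413]); tg=b-.1059*np.array([np.cos(th),np.sin(th)]); print(T,y,"shares",np.array([*(tg-T[:2]),0])@R/.3)
E
```

```text
time_s: 13.3
tool_pos: [0.5872, -0.055, 0.0758]
tool_rot: [0.542, 0.84, -0.0, -0.0]
ft_force: [0.1, 0.0, -2.4]
gripper_width: 0.0157
grasp_force: 30.0
[ 0.58723918 -0.05497348  0.07580212] 114.3536466766612 shares [-2.99603691e-03  4.97577251e-03 -5.67999847e-06]
```

```bash
python3 -m inch '[[[255,-0.002,0.004,0,0],[255,-0.002,0.004,0.01,0],[255,-0.002,0.004,0.02,0],[255,-0.002,0.004,0.03,0],[255,-0.002,0.004,0.03,0]]]'
```

```text
time_s: 13.8
tool_pos: [0.5883, -0.0551, 0.0666]
tool_rot: [0.542, 0.84, -0.0, -0.001]
ft_force: [-0.1, -0.0, -2.4]
gripper_width: 0.0158
grasp_force: 30.0
```

```bash
python3 -m inch '[[[255,0,0,0.01,0],[255,0,0,0.02,0],[255,0,0,0.022,0],[255,0,0,0.022,0]]]'
```

```text
time_s: 14.2
tool_pos: [0.5887, -0.0551, 0.0605]
tool_rot: [0.542, 0.84, -0.0, -0.0]
ft_force: [0.4, 0.6, -2.5]
gripper_width: 0.0159
grasp_force: 30.0
```

```bash
python3 -m inch '[[[255,0.0023,-0.04,0,0.072],[255,0.009,-0.0794,0,0.144],[255,0.0202,-0.1178,0,0.217],[255,0.0357,-0.1547,0,0.289],[255,0.0553,-0.1897,0,0.361],[255,0.0787,-0.2222,0,0.433],[255,0.0787,-0.2222,0,0.433]]]'; cat > chk.py <<'E'
from h import *
s,R,y=where(); T=s["tool_pos"]; th=np.radians(y); print(T.round(4),"yaw",y.round(2),"ring",(T[:2]+.1059*R[:2,0]).round(4),"under",(T[2]-.0179).round(4),s["ft_force"].round(1),s["ft_torque"].round(2),s["gripper_width"].round(4),s["time_s"])
E
python3 chk.py
```

```text
time_s: 14.9
tool_pos: [0.5185, -0.0614, 0.0611]
tool_rot: [0.791, 0.611, 0.0, 0.001]
ft_force: [2.1, -0.6, -3.7]
gripper_width: 0.0158
grasp_force: 30.0Traceback (most recent call last):
  File "chk.py", line 2, in <module>
    s,R,y=where(); T=s["tool_pos"]; th=np.radians(y); print(T.round(4),"yaw",y.round(2),"ring",(T[:2]+.1059*R[:2,0]).round(4),"under",(T[2]-.0179).round(4),s["ft_force"].round(1),s["ft_torque"].round(2),s["gripper_width"].round(4),s["time_s"])
                                                                                                                                                                                                           ^^^^^^^^^^^^^^^^^^^^^^^^
AttributeError: 'float' object has no attribute 'round'
```

```bash
sed -i 's/s\["gripper_width"\].round(4)/s["gripper_width"]/' chk.py; python3 -m inch '[[[255,0.0023,-0.04,0,0.072],[255,0.009,-0.0794,0,0.144],[255,0.0202,-0.1178,0,0.217],[255,0.0357,-0.1547,0,0.289],[255,0.0553,-0.1897,0,0.361],[255,0.0787,-0.2222,0,0.433],[255,0.0787,-0.2222,0,0.433],[255,0.0787,-0.2222,0,0.433]]]'; python3 chk.py
```

```text
time_s: 15.7
tool_pos: [0.4611, -0.0222, 0.0613]
tool_rot: [0.949, 0.314, 0.001, 0.001]
ft_force: [2.5, -2.3, -3.4]
gripper_width: 0.0159
grasp_force: 30.0
[ 0.4611 -0.0222  0.0613] yaw 36.61 ring [0.5461 0.041 ] under 0.0434 [ 2.5 -2.3 -3.4] [-0.65 -0.16 -0.27] 0.015877213692483044 15.7
```

```bash
python3 -m inch '[[[255,0.001,0.025,0,-0.045],[255,0.001,0.025,0,-0.045],[255,0.001,0.025,-0.008,-0.045],[255,0.001,0.025,-0.02,-0.045],[255,0.001,0.025,-0.04,-0.045],[255,0.001,0.025,-0.07,-0.045],[255,0.001,0.025,-0.15,-0.045],[255,0.001,0.025,-0.257,-0.045],[255,0.05,0.05,-0.257,-0.12],[255,0.11,0.1,-0.257,-0.21],[255,0.17,0.15,-0.257,-0.3],[255,0.23,0.2,-0.257,-0.39],[255,0.3,0.25,-0.257,-0.48],[255,0.36,0.3,-0.257,-0.57],[255,0.423,0.35,-0.257,-0.66],[255,0.423,0.35,-0.257,-0.716],[255,0.423,0.35,-0.257,-0.716],[255,0.423,0.35,-0.257,-0.716]]]'; python3 bolt.py
```

```text
time_s: 17.5
tool_pos: [0.6234, -0.0302, 0.1377]
tool_rot: [0.638, 0.77, -0.0, -0.001]
ft_force: [-0.0, -0.8, -2.0]
gripper_width: 0.0157
grasp_force: 30.0
[ 0.623408   -0.03030375  0.13778533] 100.7828888613901
pred [[224.12442221 128.6835523 ]]
red [185.   92.5] 28.1 1415.5 circ [0.5193 0.0564] rect [185.6  91.4] [44.8 37.5] 39.8 [0.5196 0.0571] [[0.5013, 0.0535], [0.5149, 0.0733], [0.538, 0.0606], [0.5246, 0.0401]]
gold [225.2 122. ] 34.3 522.5 circ [0.5472 0.0433] rect [229.  121.2] [68.1 45.4] 77.0 [0.5495 0.0442] 
  ell [223.5 123.8] [61.6 66.8] [0.5463 0.042 ]
grey [215.5 125. ] 31.9 2063.0 circ [0.5436 0.0406] rect [219.8 124.3] [57.2 52. ] 36.9 [0.5462 0.0415] 
  poly [[228, 98], [201, 102], [184, 130], [212, 151], [245, 130]] [[0.5493, 0.0579], [0.5333, 0.0525], [0.5245, 0.0339], [0.5432, 0.0244], [0.5621, 0.0411]]
```

```bash
python3 - <<'E'
from h import *
d=np.load("last.npz"); g=dict(color=d["color"]); w8=dict(color=cv2.imread("pics/w8.png")[:,:,::-1].copy())
for f in (w8,g):
    b=mask(f,(105,120,60),(125,255,255)); o=[]
    for v in (225,240,260,280,300,320,340): 
        x=np.where(b[v,250:400])[0]+250; o.append((v,x.mean().round(1) if len(x) else None))
    print(o)
    w=mask(f,(0,0,150),(180,60,255))
    for v in (60,70,120,150,170,190,205): x=np.where(w[v,245:400])[0]+245; print((v,x.min(),x.max(),x.mean().round(1)) if len(x) else None,end=" ")
    print()
E
```

```text
[(225, np.float64(321.5)), (240, np.float64(321.5)), (260, np.float64(321.0)), (280, np.float64(321.0)), (300, np.float64(322.0)), (320, np.float64(321.0)), (340, np.float64(321.0))]
(60, np.int64(251), np.int64(392), np.float64(321.5)) (70, np.int64(251), np.int64(392), np.float64(320.7)) (120, np.int64(281), np.int64(363), np.float64(322.0)) (150, np.int64(302), np.int64(341), np.float64(321.5)) (170, np.int64(303), np.int64(341), np.float64(322.0)) (190, np.int64(302), np.int64(340), np.float64(321.0)) (205, np.int64(302), np.int64(340), np.float64(321.0)) 
[(225, np.float64(321.0)), (240, np.float64(321.5)), (260, np.float64(321.0)), (280, np.float64(321.0)), (300, np.float64(321.5)), (320, np.float64(321.0)), (340, np.float64(321.0))]
(60, np.int64(251), np.int64(391), np.float64(314.7)) (70, np.int64(252), np.int64(391), np.float64(313.2)) (120, np.int64(245), np.int64(364), np.float64(319.0)) (150, np.int64(301), np.int64(353), np.float64(327.0)) (170, np.int64(302), np.int64(341), np.float64(321.5)) (190, np.int64(302), np.int64(341), np.float64(321.5)) (205, np.int64(302), np.int64(340), np.float64(321.0))
```

```bash
python3 -m inch '[[[255,-0.03,-0.07,0.03,-0.05],[255,-0.065,-0.155,0.08,-0.102],[255,-0.065,-0.155,0.14,-0.102],[255,-0.065,-0.155,0.18,-0.102],[255,-0.065,-0.155,0.18,-0.102],[255,-0.065,-0.155,0.18,-0.102]]]'; python3 chk.py
```

```text
time_s: 18.15
tool_pos: [0.5827, -0.0583, 0.0842]
tool_rot: [0.573, 0.819, 0.0, 0.0]
ft_force: [-0.0, 0.9, -3.2]
gripper_width: 0.0156
grasp_force: 30.0
[ 0.5827 -0.0583  0.0842] yaw 110.03 ring [0.5465 0.0412] under 0.0663 [-0.   0.9 -3.2] [-0.1   0.01 -0.03] 0.015564694613729562 18.15
```

```bash
python3 -m inch '[[[255,0,0,0.02,0],[255,0,0,0.035,0],[255,0,0,0.05,0],[255,0,0,0.065,0],[255,0,0,0.078,0],[255,0,0,0.08,0],[255,0,0,0.08,0]]]'; python3 chk.py
```

```text
time_s: 18.85
tool_pos: [0.5824, -0.0585, 0.0599]
tool_rot: [0.573, 0.819, 0.0, -0.0]
ft_force: [0.2, -0.1, -1.8]
gripper_width: 0.0159
grasp_force: 30.0
[ 0.5824 -0.0585  0.0599] yaw 110.03 ring [0.5461 0.0409] under 0.042 [ 0.2 -0.1 -1.8] [-0.03  0.08  0.08] 0.01594778474747452 18.85
```

```bash
python3 -m inch '[[[255,0.0023,-0.04,0,0.072],[255,0.009,-0.0794,0,0.144],[255,0.0202,-0.1178,0,0.217],[255,0.0357,-0.1547,0,0.289],[255,0.0553,-0.1897,0,0.361],[255,0.0787,-0.2222,0,0.433],[255,0.1056,-0.2518,0,0.506],[255,0.1357,-0.2782,0,0.578],[255,0.1686,-0.301,0,0.65],[255,0.2038,-0.3199,0,0.722],[255,0.241,-0.3348,0,0.794],[255,0.241,-0.3348,0,0.794],[255,0.241,-0.3348,0,0.794]]]'; python3 chk.py
```

```text
time_s: 20.15
tool_pos: [0.4636, -0.0256, 0.0601]
tool_rot: [0.943, 0.331, 0.0, 0.001]
ft_force: [0.8, -2.1, -2.8]
gripper_width: 0.016
grasp_force: 30.0
[ 0.4636 -0.0256  0.0601] yaw 38.72 ring [0.5462 0.0407] under 0.0422 [ 0.8 -2.1 -2.8] [-0.49  0.09 -0.09] 0.01597451272879548 20.15
```

```bash
python3 -m inch '[[[255,0.0009,-0.0246,0,0.044],[255,0.0034,-0.0491,0,0.089],[255,0.0034,-0.0491,0,0.089],[255,0.0034,-0.0491,0,0.089]]]'; python3 chk.py
```

```text
time_s: 20.55
tool_pos: [0.4553, -0.0135, 0.06]
tool_rot: [0.964, 0.265, 0.0, 0.0]
ft_force: [1.0, -2.9, -2.4]
gripper_width: 0.0159
grasp_force: 30.0
[ 0.4553 -0.0135  0.06  ] yaw 30.68 ring [0.5464 0.0406] under 0.0421 [ 1.  -2.9 -2.4] [-0.56  0.03 -0.11] 0.015854235726186407 20.55
```

```bash
python3 -m inch '[[[255,0.0005,-0.0185,0,0.033],[255,0.0005,-0.0185,0,0.033],[255,0,0.015,0,-0.027],[255,0.001,0.025,0,-0.045],[255,0.001,0.025,-0.008,-0.045],[255,0.001,0.025,-0.02,-0.045],[255,0.001,0.025,-0.04,-0.045],[255,0.001,0.025,-0.07,-0.045],[255,0.001,0.025,-0.15,-0.045],[255,0.001,0.025,-0.26,-0.045],[255,0.06,0.06,-0.26,-0.13],[255,0.12,0.1,-0.26,-0.22],[255,0.18,0.15,-0.26,-0.31],[255,0.25,0.2,-0.26,-0.4],[255,0.32,0.25,-0.26,-0.49],[255,0.4,0.3,-0.26,-0.58],[255,0.459,0.339,-0.26,-0.67],[255,0.459,0.339,-0.26,-0.76],[255,0.459,0.339,-0.26,-0.778],[255,0.459,0.339,-0.26,-0.778]]]'; python3 bolt.py
```

```text
time_s: 22.55
tool_pos: [0.6245, -0.03, 0.1379]
tool_rot: [0.639, 0.769, -0.0, -0.0]
ft_force: [0.5, -0.3, -2.1]
gripper_width: 0.0158
grasp_force: 30.0
[ 0.62444162 -0.03011819  0.13793513] 100.47129407480055
pred [[221.72585111 129.13454058]]
red [233.   84.2] 24.6 1073.0 circ [0.5505 0.0676] rect [230.5  84.5] [41. 37.] 90.0 [0.5489 0.0671] [[0.5361, 0.0769], [0.5589, 0.0812], [0.5621, 0.057], [0.5387, 0.0527]]
gold [210.  144.5] 53.7 600.5 circ [0.5405 0.0279] rect [227.7 123.6] [64.6 45.5] 83.5 [0.5504 0.0431] 
  ell [210.1 143.2] [ 69.6 109.2] [0.5405 0.0288]
grey [217.8 124.6] 29.0 2041.0 circ [0.5465 0.0417] rect [217.  124.9] [49.6 56.2] 87.5 [0.546  0.0414] 
  poly [[229, 100], [200, 102], [189, 128], [206, 150], [233, 149], [242, 134]] [[0.5517, 0.0574], [0.5342, 0.053], [0.5289, 0.0364], [0.5408, 0.0249], [0.5576, 0.0286], [0.5621, 0.0388]]
```

```bash
python3 -m inch '[[[255,0,0.12,0,0],[255,0,0.12,0,0],[255,0,0.12,0,0]]]'; sed -i 's/cv2.approxPolyDP(k,.05/cv2.approxPolyDP(k,.03/' bolt.py; python3 bolt.py | grep -v gold; python3 - <<'E'
from h import *
d=np.load("last.npz"); f={k:d[k] for k in d}
red=mask(f,(0,150,90),(9,255,255))|mask(f,(170,150,90),(180,255,255)); k=max(blobs(red,100),key=cv2.contourArea)
p=ray(f,k[:,0,:].astype(float),.04)[:,:2]; r=cv2.minAreaRect((p*1e4).astype(np.float32)); print("red world rect",r); c=np.array(r[0])/1e4-[.5464,.0417]; print(np.degrees(np.arctan2(c[1],c[0])))
E
```

```text
time_s: 22.9
tool_pos: [0.6602, -0.0237, 0.1378]
tool_rot: [0.639, 0.769, -0.0, -0.0]
ft_force: [-0.7, -0.2, -2.2]
gripper_width: 0.0159
grasp_force: 30.0
[ 0.65984549 -0.02376218  0.13790037] 100.54225006842957
pred [[165.91788192 128.50977568]]
red [179.4  81.5] 26.2 1247.5 circ [0.5526 0.0692] rect [176.5  80.5] [39.2 42.8] 11.3 [0.5507 0.0694] [[0.5367, 0.0565], [0.5403, 0.0821], [0.5643, 0.0821], [0.5614, 0.0563]]
  ell [165.7 124.1] [62.  69.8] [0.5466 0.0418]
grey [159.8 123.2] 30.6 2140.5 circ [0.5464 0.0422] rect [160. 125.] [52. 58.] 90.0 [0.5466 0.0411] 
  poly [[141, 99], [131, 127], [147, 151], [179, 147], [189, 124], [175, 103]] [[0.5341, 0.0544], [0.5288, 0.0366], [0.5396, 0.0236], [0.5594, 0.0298], [0.5644, 0.045], [0.5548, 0.0559]]
red world rect ((5510.56103515625, 710.5740356445312), (266.3467102050781, 243.47108459472656), 82.11152648925781)
80.98791522147232
```

Tongue sides measure 82° in world, which matches the press's own +y at about 82°, so it is home. I take the spanner back to the mat.

```bash
python3 -m inch '[[[255,-0.09,-0.09,0,0.09],[255,-0.18,-0.18,0,0.18],[255,-0.27,-0.27,0,0.27],[255,-0.36,-0.36,0,0.36],[255,-0.45,-0.45,0,0.45],[255,-0.54,-0.54,0,0.54],[255,-0.63,-0.61,0,0.63],[255,-0.712,-0.672,0.05,0.72],[255,-0.712,-0.672,0.15,0.774],[255,-0.712,-0.672,0.25,0.774],[255,-0.712,-0.672,0.33,0.774],[255,-0.712,-0.672,0.365,0.774],[255,-0.712,-0.672,0.37,0.774],[255,-0.712,-0.672,0.37,0.774]]]'; python3 chk.py
```

```text
time_s: 24.35
tool_pos: [0.502, -0.2711, 0.0278]
tool_rot: [0.964, 0.267, 0.0, 0.001]
ft_force: [-0.2, -0.2, -1.5]
gripper_width: 0.0159
grasp_force: 30.0
[ 0.502  -0.2711  0.0278] yaw 30.91 ring [ 0.5928 -0.2167] under 0.0099 [-0.2 -0.2 -1.5] [-0.06  0.14  0.02] 0.01588101537995283 24.35
```

```bash
python3 -m inch '[[[255,0,0,0.01,0],[255,0,0,0.018,0],[255,0,0,0.019,0],[255,0,0,0.019,0],[100,0,0,0.019,0],[60,0,0,0.019,0],[60,0,0,0.019,0],[60,0,0,0.019,0],[60,0,0,-0.05,0],[60,0,0,-0.2,0],[60,0,0,-0.4,0],[60,0,0,-0.55,0],[60,-0.2,0.1,-0.55,0],[60,-0.3,0.2,-0.55,0],[60,-0.3,0.2,-0.55,0],[60,-0.3,0.2,-0.55,0]]]'; python3 chk.py; python3 - <<'E'
from h import *
f=cam("wrist")
for k in blobs(mask(f,(105,120,60),(125,255,255)),200):
    r=cv2.minAreaRect(k); print("blue",ray(f,cv2.boxPoints(r),.034)[:,:2].round(4).tolist())
t=cam("top")
pm=mask(t,(18,40,150),(32,140,255)); pm[:,:160]=0;pm[:,335:]=0;pm[:120]=0;pm[280:]=0
for k in blobs(pm,200): r=cv2.minAreaRect(k);print("plate",np.round(r[0],1),np.round(r[1],1),r[2])
for k in blobs(mask(t,(0,200,150),(6,255,255)),30): r=cv2.minAreaRect(k); print("red",r, ray(t,r[0],.04)[0])
for k in blobs(mask(t,(105,120,60),(125,255,255)),100): print("blue",cv2.minAreaRect(k))
E
```

```text
time_s: 25.95
tool_pos: [0.4544, -0.3699, 0.1917]
tool_rot: [0.964, 0.265, 0.0, -0.0]
ft_force: [0.3, 0.4, -0.4]
gripper_width: 0.0716
grasp_force: 0.0
[ 0.4544 -0.3699  0.1917] yaw 30.74 ring [ 0.5454 -0.3157] under 0.1738 [ 0.3  0.4 -0.4] [-0.03  0.16 -0.03] 0.07158405167678895 25.95
blue [[0.534, -0.2445], [0.5399, -0.2533], [0.4523, -0.3062], [0.4459, -0.2966]]
plate [187.3 256.9] [44.3 31.1] 2.726310968399048
plate [210.7 204.7] [43.7 30.6] 1.7899105548858643
plate [281.4 188.9] [51.6 45. ] 8.13010311126709
blue ((439.2586669921875, 213.80088806152344), (52.69472885131836, 8.511391639709473), 57.17145919799805)
```

```bash
python3 - <<'E'
from h import *
t=cam("top"); m=mask(t,(0,150,90),(9,255,255)); m[:170]=0;m[215:]=0;m[:,:270]=0;m[:,330:]=0
k=np.vstack(blobs(m,8)); r=cv2.minAreaRect(k); print(r,ray(t,r[0],.04)[0]); c=ray(t,r[0],.04)[0,:2]-[.5449,.039]; print(np.degrees(np.arctan2(c[1],c[0])))
E
```

```text
((286.9769592285156, 188.18463134765625), (9.178570747375488, 9.550674438476562), 7.125016689300537) [0.54931852 0.06817629 0.04      ]
81.38844301551234
```

The tongue is at 81° (home), the spanner is back on the mat, plates 1 and 3 have not moved, and the gripper is clear. Handing in.

```bash
python3 -c "
from workcell import ticket
print(ticket.hand_in())"
```

```text
the job is handed in; nothing more can be done
None
```

The job is handed in with no verdict returned: plate_2 is on the studs, the tongue measures home after two spanner strokes, and the spanner is back on its mat, at about 26 s of the 72 s allowed.

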